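Lay a drained blank flange down on its stand

ROBOT

A 6-joint arm with a two-finger parallel gripper is mounted at the origin on a cart in front of the work surface, level with it; the furniture and walls round the work are solid. World frame = base frame: x ahead of the robot, y to its left, z up, the work surface at z = 0. Lengths are in m, angles in degrees, forces in N, time in s.
With the tool pointing down it reaches from about 0.3 to 0.75 m from the base axis. Payload 8.5 kg.
Tool frame: the origin (TCP) lies on the centre line of the jaws, within the pads' length; the fingertips stand 17 mm ahead of it and the grasp point (between the pads) lies 2 mm behind it; z points along the fingers, y is the line along which they close (so a half turn about z gives the same grasp; the last joint's range is limited). The gripper opens to 85 mm and grips with 20 to 120 N. Pads are 22 mm wide; open, the fingers measure 114 mm over their backs; the gripper's body (76 mm by 85 mm) begins 54 mm behind the grasp point. The pads swing forward as they close: fully open they stand 13 mm farther back than shut.
Start: joints at [63.237, 21.807, 74.336, -0, 83.858, -12.336], TCP at [0.137, 0.533, 0.248] pointing down, gripper open.
Joint ranges: [-178.18, 178.18], [-50.72, 133.34], [12.68, 142.11], [-81.47, 261.47], [9.98, 163.14], [-165.26, 165.26]. Speed limits (degrees/s): [136.94, 136.94, 180, 180, 180, 180].

INTERFACE

Orientations are given as a 3x3 rotation matrix whose columns are the frame's x, y, z axes.
In Python, from rig import env gives the robot as it stands.
- The arm moves only by the shell command python3 -m handwheel 'ROWS' [OPENING] [FORCE]. ROWS is JSON, a list that holds one entry, the list of rows, each a list of 4 numbers: the shift along the tool's x, y, z in m, then the turn about the tool's z in rad. In form: [[[x, y, z, roll], ...]]. A call has 1 to 5 rows; each row shifts and turns the commanded pose from where the row before left it, along the tool's axes as they then stand; what a row does not reach is not made up. A row lasts 1/12 s, in which the tool goes at most 41.7 mm and 7.16 degrees, less where a joint would pass 70% of its speed; a pose out of reach is approached as far as the arm can. A call is refused whole if a number of a shift passes 0.0417 or a number of a turn 0.125, either way. A call with a gripper value outside its range is refused whole. OPENING is the opening in per cent of the stroke, from 0 (shut) to 100 (fully open), set as the call begins (- or left out, the last holds). The fingers move at their own pace and stop on an object; FORCE is the grip in N (left out, the last holds). Time passes only in rows, so rows that do not move let the fingers close. It gives the time, the measured TCP pose, the force and the opening at its end, in the units of the state.
- env.observe(): the state, without advancing time (a new reading comes with each control period).
- env.get_image(name): name is "scene" or "top"; returns (picture, depth): 420x560x3 uint8, red, green, blue; 420x560 float32, m along the optical axis (not along the pixel's ray), 0 where there is no reading.
- env.camera_params(name): a dict with "K" (3x3 intrinsics, pixels), "rvec" (rotation vector, rad) and "tvec" (3), from world to camera coordinates, as OpenCV has them. Camera axes: x right, y down, z forward; pixel columns grow to the right and rows downward; lengths in m; the calibration is good to about 2 mm. A picture is of the moment at which its call begins. camera_params takes no time and is no camera call.
- env.close_job(): hands the job in, once; it reports no verdict.
The state is a dict: "time_s": time; "q": joint angles; "qvel": joint speeds; "joint_efforts": joint torques, N m; "position": TCP position; "tool_rot": TCP orientation; "ft_force": force on the tool from outside, world axes, zero at the start; "wrist_torque": the same for the moment, N m; "grip_width": finger opening in m.
Only numpy, scipy, OpenCV 4.12 (cv2) and the standard library are available. Lean on these libraries where they do the work, as an engineer would, in place of code of your own. Each camera call takes 0.05 s, during which the arm holds its last target. There are 200 camera calls.

TASK

Two cleaned vacuum parts stand on edge on their draining stands. Tip the big solid blank flange over with a light push so that it lies flat on the round inlay of its own stand; do not lift it. Leave the ring-shaped gasket pack standing on the other stand, and leave the clamp and the centering ring alone.

Things in the scene. Friction and masses are not known exactly. Their poses are not given: they have to be found in the camera images.
- flange_center (a point): middle of the blank flange: solid steel disc with bolt holes, 70 mm across, 13 mm thick, 0.2-0.45 kg, loose. It starts standing on its rim on flange_stand: centre 43 mm, top 78 mm above the worktop. Its z axis is the disc's axis, level at the start and pointing away from the inlay; it points up once tipped, centre then at 15 mm. Once its top is pushed some 15 mm it falls by itself.
- flange_stand: fixed stand: aluminium plate 130 (x) by 90 (y) mm, black rubber top 8 mm above the worktop. Origin: centre of the underside. Its x axis points from the standing flange to the round inlay: tip that way. The flange stands at x = -31.5 mm, y = 0 between steel bars 6 mm high at y = +-21 mm that end at x = -25. Yaw within 1.2 rad; it may be the left or right stand.
- flange_stand_inlay (a point): centre of the round grey inlay, 72 mm across, level with the rubber (8 mm above the worktop), at x = +10 mm in the stand's frame: the place where the flange shall lie. A flange that tips about its lower edge without sliding lands centred here.
- gasket_center (a point): middle of the copper gasket pack, a ring 49 mm across and 10 mm thick, loose, standing on its rim on the other, similar stand; its top is 56 mm above the worktop. Its z axis is the ring's axis, level at the start. To be left standing.
- clamp: aluminium pipe clamp with a wing nut, 57 x 88 x 17 mm, lying on the worktop to the left of the stands; origin at the centre of its underside. To be left alone.
- ring: centering ring with a black seal, 42 mm across, 8 mm high, lying on the worktop behind the stands; origin at the centre of its underside. To be left alone.

How it is judged (in metres and radians):
At the end, for the whole second after the job is handed in: The flange lies flat (within about 6 degrees) on its stand, on the face that looked towards the inlay, its centre within 20 mm of the inlay's centre; the gasket pack still stands on edge within 15 mm of its start, and the clamp and the centering ring are within 20 mm of theirs (angle between flange_center's own z axis and vertical below 0.1 rad and horizontal distance between flange_center and flange_stand_inlay below 0.02 m and height (world z) of flange_center below 0.019 m and angle between gasket_center's own z axis and vertical between 1.4 and 1.74 rad and distance of gasket_center from where it was at the start of the episode below 0.015 m and distance of each of clamp, ring from where it was at the start of the episode below 0.02 m); the robot touches nothing.
It fails at once if the flange is lifted: its centre rises more than about 20 mm above its starting height (height (world z) of flange_center above 0.063 m).
It fails at once if the gasket pack is tipped or moved more than 15 mm (distance of gasket_center from where it was at the start of the episode above 0.015 m or angle between gasket_center's own z axis and vertical below 1.4 rad or angle between gasket_center's own z axis and vertical above 1.74 rad).
It fails at once if the clamp or the centering ring is moved more than 20 mm (distance of any of clamp, ring from where it was at the start of the episode above 0.02 m).
It also fails if it takes over 29 s, if anything falls off the work surface, if the arm or the gripper's body presses on something with over 40 N, if the wrist force passes 120 N, or if a joint passes its speed limit or range.

## Working session

There is one attempt and no reset: what is moved stays moved. The work goes in short steps, Python scripts to look and compute and a shell command to move; the robot and the scene stay as the last step left them, time stands still between calls to the robot, and variables do not carry over. Pictures are saved under pics/ and viewed, on a budget of 10 in all, crops included, one or two more only if the job needs it, and the job is handed in when it is done.

```bash
mkdir -p pics; ls
python3 - <<'E'
from rig import env
import cv2,numpy as np
for n in ("scene","top"):
    p,d=env.get_image(n); cv2.imwrite(f"pics/{n}0.png",p[:,:,::-1]); np.savez(f"{n}0.npz",p=p,d=d)
    c=env.camera_params(n); R=cv2.Rodrigues(np.array(c["rvec"]))[0]; print(n,c["K"],-R.T@np.array(c["tvec"]).ravel(),R[2])
o=env.observe(); print(o)
E
```

```text
pics
scene [[494.00068752   0.         280.00231809]
 [  0.         494.00068752 207.77149056]
 [  0.           0.           1.        ]] [-0.45195922 -0.49251546  0.57411129] [ 0.81015386  0.43102998 -0.39732087]
top [[405.15140197   0.         280.26379944]
 [  0.         405.15140197 201.20958876]
 [  0.           0.           1.        ]] [0.53843262 0.04386608 1.0764499 ] [ 0.0641169   0.01782527 -0.99778318]
{'time_s': 0.1, 'q': array([ 6.32370327e+01,  2.18378977e+01,  7.43804387e+01,  8.88333514e-05,
        8.38569883e+01, -1.23369588e+01]), 'qvel': array([-0.06247103, -0.1494103 , -0.18244477, -0.0689773 , -0.00889135,
        0.12351184]), 'joint_efforts': array([ 5.02768773e-03, -4.49220872e+01, -2.31656170e+01, -1.04846565e-04,
        3.62140956e-03, -3.23028542e-05]), 'position': array([0.13692259, 0.53243422, 0.24776614]), 'tool_rot': array([[-9.68470047e-01,  2.49129316e-01, -5.93370748e-04],
       [ 2.49129862e-01,  9.68469378e-01, -1.17314006e-03],
       [ 2.82397818e-04, -1.28397739e-03, -9.99999136e-01]]), 'ft_force': array([-0.10953621,  0.34670167, -1.2525332 ]), 'wrist_torque': array([ 0.00585619, -0.01809391, -0.00570057]), 'grip_width': 0.08540753141894313}
```

View pics/scene0.png

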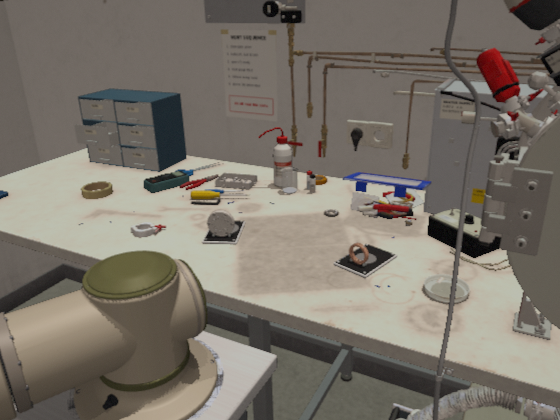

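View pics/top0.png

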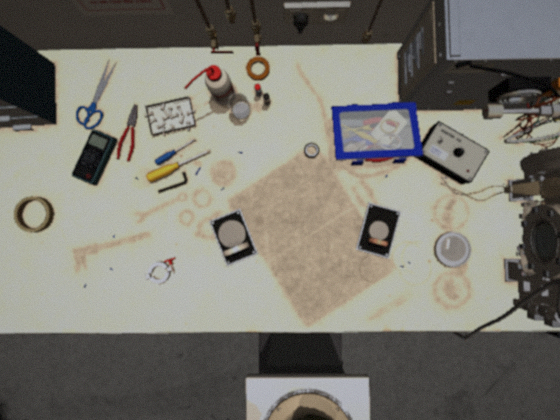

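The scene view shows the flange standing at (221,224) and the gasket at (358,255). The top view shows the flange stand at (233,237), with the inlay at (231,231) and the flange near (235,252). The gasket stand is at (379,230), the ring at (311,150) and the clamp at (162,270).

```bash
cat > h.py <<'E'
import cv2,numpy as np
from rig import env
def ray(n,uv,z):
    c=env.camera_params(n); R=cv2.Rodrigues(np.array(c["rvec"]))[0]; C=-R.T@np.array(c["tvec"]).ravel()
    uv=np.atleast_2d(uv); d=np.c_[uv,np.ones(len(uv))]@np.linalg.inv(c["K"]).T@R
    return C+d*((z-C[2])/d[:,2])[:,None]
def pts(n,d):
    c=env.camera_params(n); R=cv2.Rodrigues(np.array(c["rvec"]))[0]
    v,u=np.mgrid[:d.shape[0],:d.shape[1]]; k=np.dstack([u,v,np.ones_like(u)])@np.linalg.inv(c["K"]).T*d[...,None]
    return (k-np.array(c["tvec"]).ravel())@R
E
python3 - <<'E'
from h import *
z=np.load("top0.npz");p,d=z["p"],z["d"]
g=cv2.cvtColor(p,cv2.COLOR_RGB2GRAY)
for x0,x1,nm in((200,270,"fl"),(345,415,"gk")):
    m=np.zeros_like(g);m[195:275,x0:x1]=(g[195:275,x0:x1]<75)
    cs=cv2.findContours(m,cv2.RETR_EXTERNAL,cv2.CHAIN_APPROX_NONE)[0];c=max(cs,key=cv2.contourArea)
    h=cv2.convexHull(c)
    r=cv2.minAreaRect(h);b=ray("top",cv2.boxPoints(r),.008)
    e=[b[1]-b[0],b[2]-b[1]];e=max(e,key=np.linalg.norm)
    print(nm,r,b.mean(0),[np.linalg.norm(b[i]-b[i-1]) for i in(0,1)],"yaw",np.degrees(np.arctan2(e[1],e[0])))
P=pts("top",d); 
S=np.load("scene0.npz");Q=pts("scene",S["d"])
for nm,A in(("top",P),("scene",Q)):
    for lo,hi in((.05,.085),(.035,.05)):
        s=(A[...,2]>lo)&(A[...,2]<hi)&(A[...,0]>.35)&(A[...,0]<.6)&(A[...,1]>-.28)&(A[...,1]<.25)
        q=A[s]; 
        for k in(q[q[:,1]>.05],q[q[:,1]<-.05]):
            if len(k)>3:
                r=cv2.minAreaRect(k[:,:2].astype(np.float32)); print(nm,lo,len(k),k.mean(0).round(4),k[:,2].max(),r)
big=cv2.resize(p[195:275,195:275],(640,640),interpolation=cv2.INTER_CUBIC);cv2.imwrite("pics/z.png",big[:,:,::-1])
E
```

```text
fl ((233.00332641601562, 236.96299743652344), (44.74254608154297, 29.883766174316406), 68.5522689819336) [0.51427646 0.18841677 0.008     ] [np.float64(0.11777707986615404), np.float64(0.07892964211298599)] yaw -158.75193676791403
gk ((378.33612060546875, 229.98965454101562), (30.275362014770508, 45.15537643432617), 14.931416511535645) [ 0.52898338 -0.19324294  0.008     ] [np.float64(0.07842133486397064), np.float64(0.11858712600095238)] yaw -16.154984114961696
top 0.05 142 [0.4851 0.1745 0.0702] 0.07939549633280535 ((0.4840008020401001, 0.17683792114257812), (0.013018596917390823, 0.06768854707479477), 21.207046508789062)
top 0.05 52 [ 0.5    -0.1845  0.0542] 0.06053517786168226 ((0.499644935131073, -0.18546690046787262), (0.035059478133916855, 0.010012640617787838), 73.7360610961914)
top 0.035 4 [0.4974 0.1452 0.0449] 0.04873199729688496 ((0.49688753485679626, 0.14492973685264587), (0.011293024756014347, 0.0003904420882463455), 23.67514991760254)
top 0.035 25 [ 0.5019 -0.1778  0.0446] 0.049924706292434964 ((0.49967893958091736, -0.1852327287197113), (0.04723845049738884, 0.009164943359792233), 74.47029113769531)
scene 0.05 240 [0.4812 0.1731 0.0634] 0.07869702102980994 ((0.483159601688385, 0.17464512586593628), (0.020046688616275787, 0.06566775590181351), 19.310691833496094)
scene 0.05 54 [ 0.4973 -0.1885  0.0534] 0.05727296286848828 ((0.4977916479110718, -0.18731094896793365), (0.03183593600988388, 0.01547710970044136), 80.80818939208984)
scene 0.035 152 [0.4798 0.1743 0.0425] 0.049968056410715694 ((0.4807893633842468, 0.1752287745475769), (0.014155961573123932, 0.06871990859508514), 23.5145206451416)
scene 0.035 50 [ 0.4952 -0.1914  0.0429] 0.04956382954255465 ((0.4974084794521332, -0.18540158867835999), (0.048211079090833664, 0.012716355733573437), 74.64173889160156)
```

View pics/z.png

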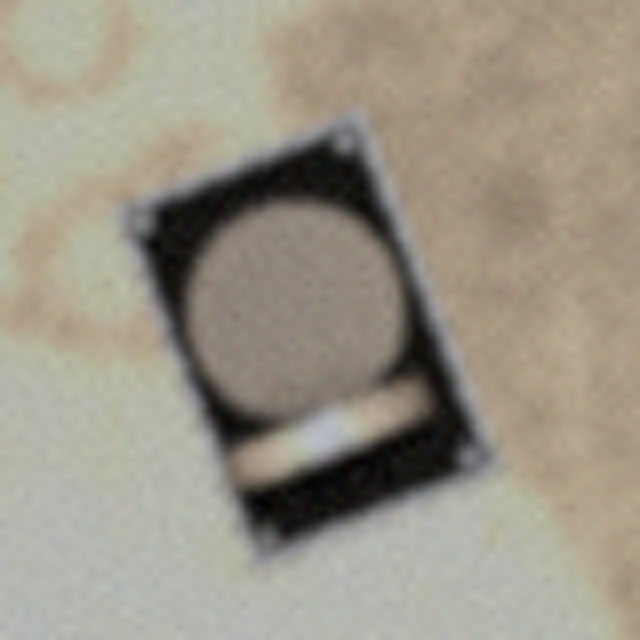

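The stand's centre is at (0.514, 0.188) with a yaw of 21.2°, which agrees with the flange depth points. I'll line up the closed fingers behind the flange.

```bash
python3 -m handwheel '[[[0,0,0,-0.124],[0,0,0,-0.124],[0,0,0,-0.124],[0,0,0,-0.124],[0,0,0,-0.124]]]' 0 20
python3 -m handwheel '[[[-0.01,-0.0325,0,0],[-0.01,-0.0325,0,0],[-0.01,-0.0325,0,0],[-0.01,-0.0325,0,0],[-0.01,-0.0325,0,0]]]'
python3 -m handwheel '[[[-0.01,-0.0325,0,0],[-0.01,-0.0325,0,0],[-0.01,-0.0325,0,0],[-0.01,-0.0325,0,0],[-0.01,-0.0325,0,0]]]'
python3 -m handwheel '[[[-0.01,-0.0325,0,0],[-0.01,-0.0325,0,0],[-0.01,-0.0325,0,0],[-0.01,-0.0325,0,0],[0,0,0,0]]]'
cat > where.py <<'E'
from h import *
o=env.observe();p=o["position"];R=o["tool_rot"]
S=np.array([.5143,.1884,0]);a=np.radians(21.2);u=np.array([np.cos(a),np.sin(a),0]);v=np.array([-u[1],u[0],0])
print(o["time_s"],"p",p.round(4),"stand frame",((p-S)@u).round(4),((p-S)@v).round(4),"tip z",p[2]-.017,"head",np.degrees(np.arctan2(R[1,0],R[0,0])),o["grip_width"],o["ft_force"].round(2))
E
python3 where.py
```

```text
time_s: 0.52
position: [0.1369, 0.5325, 0.2479]
tool_rot: [[-0.931, -0.366, -0.0], [-0.366, 0.931, -0.001], [0.001, -0.001, -1.0]]
ft_force: [-0.1, -0.1, 0.5]
grip_width: 0.0255
time_s: 0.93
position: [0.2427, 0.3976, 0.2481]
tool_rot: [[-0.933, -0.36, -0.0], [-0.36, 0.933, -0.0], [0.0, -0.0, -1.0]]
ft_force: [0.7, 0.3, -0.3]
grip_width: -0.0002
time_s: 1.35
position: [0.3479, 0.2639, 0.2482]
tool_rot: [[-0.933, -0.36, -0.0], [-0.36, 0.933, -0.0], [0.0, 0.0, -1.0]]
ft_force: [0.9, 0.4, 0.0]
grip_width: 0.0001
time_s: 1.77
position: [0.4344, 0.1548, 0.2479]
tool_rot: [[-0.935, -0.356, 0.0], [-0.356, 0.935, -0.001], [0.0, -0.001, -1.0]]
ft_force: [0.3, 0.1, -0.1]
grip_width: 0.0001
1.7667 p [0.4344 0.1548 0.2479] stand frame -0.0867 -0.0024 tip z 0.23088726732084086 head -159.1696013888268 0.00010909846547397801 [ 0.32  0.07 -0.08]
```

```bash
python3 -m handwheel '[[[0,0.0024,0.033,0],[0,0,0.033,0],[0,0,0.033,0],[0,0,0.034,0],[0,0,0.034,0]]]' >/dev/null
python3 -m handwheel '[[[-0.004,0,0,0],[-0.004,0,0,0],[-0.004,0,0,0],[-0.004,0,0,0],[0,0,0,0]]]' >/dev/null
python3 where.py
python3 - <<'E'
from h import *
p,d=env.get_image("scene");cv2.imwrite("pics/s1.png",cv2.resize(p[160:270,150:310],(800,550),interpolation=cv2.INTER_CUBIC)[:,:,::-1])
E
```

```text
2.6 p [0.4472 0.167  0.083 ] stand frame -0.0704 0.0043 tip z 0.06604467073392441 head -158.88917466226562 0.0001759277969924011 [ 0.42 -0.64  0.53]
```

View pics/s1.png

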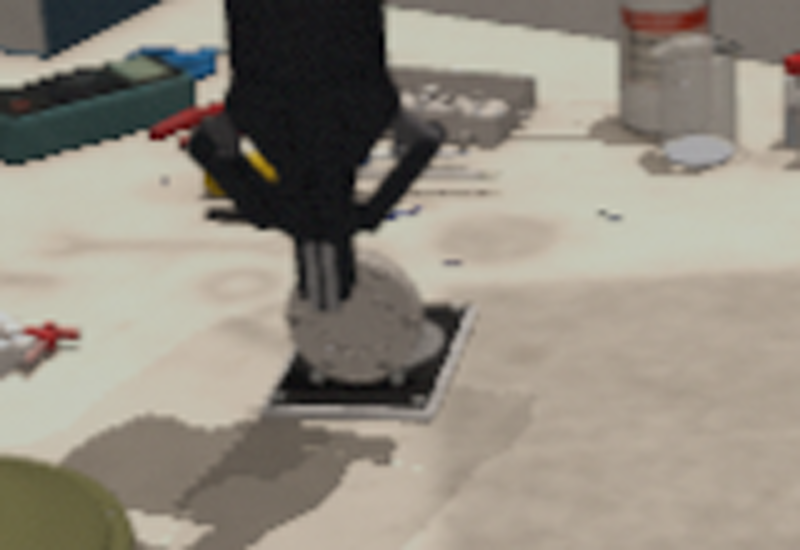

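The crop shows the closed fingertips at (325,300), just behind the upper part of the still-standing flange at (355,320). They sit about 4 mm to the left of centre, so I'll correct that and push slowly.

```bash
python3 -m handwheel '[[[0,-0.004,0,0],[-0.004,0,0,0],[-0.004,0,0,0],[-0.004,0,0,0],[0,0,0,0]]]' >/dev/null; python3 where.py
python3 -m handwheel '[[[-0.003,0,0,0],[-0.003,0,0,0],[-0.003,0,0,0],[-0.003,0,0,0],[-0.003,0,0,0]]]' |grep force; python3 where.py
python3 -m handwheel '[[[-0.003,0,0,0],[-0.003,0,0,0],[-0.002,0,0,0],[0,0,0,0]]]' |grep force; python3 where.py
python3 - <<'E'
from h import *
p,d=env.get_image("scene");cv2.imwrite("pics/s2.png",cv2.resize(p[160:270,150:310],(800,550),interpolation=cv2.INTER_CUBIC)[:,:,::-1])
E
```

```text
3.0667 p [0.459  0.1673 0.0814] stand frame -0.0592 0.0003 tip z 0.06439808343684622 head -158.90702719175314 -2.6833709020659074e-05 [-0.65  0.05 -0.08]
ft_force: [0.7, -0.2, 0.1]
3.4833 p [0.4723 0.1726 0.0813] stand frame -0.0448 0.0005 tip z 0.06429020690116716 head -158.9019911473255 -0.00025088281371638487 [ 0.67 -0.21  0.14]
ft_force: [0.4, -0.8, -0.1]
3.8167 p [0.48   0.1755 0.0813] stand frame -0.0366 0.0004 tip z 0.06431120991027577 head -158.90102914244383 0.00011633717336805417 [ 0.37 -0.78 -0.06]
```

View pics/s2.png

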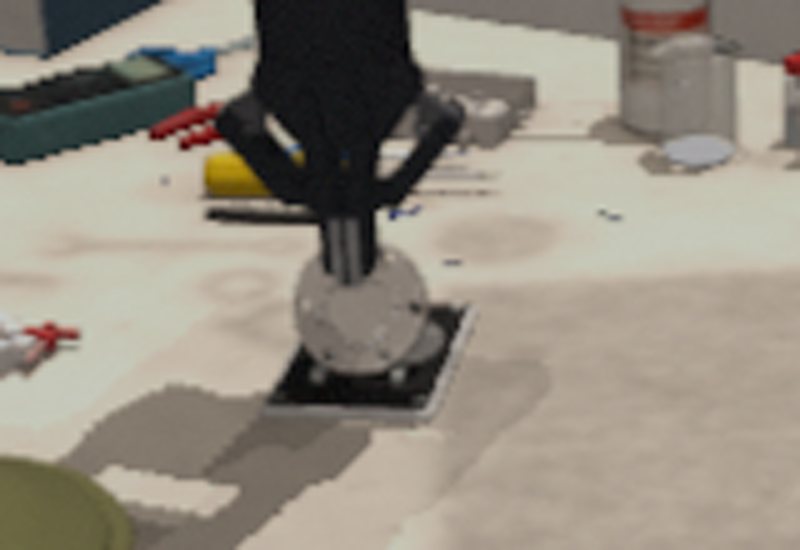

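The flange at (362,310) appears to be tilting, with its rear edge lifted. I'll keep pushing gently.

```bash
python3 -m handwheel '[[[-0.003,0,0,0],[-0.003,0,0,0],[-0.003,0,0,0],[0,0,0,0],[0,0,0,0]]]' |grep force; python3 where.py
python3 - <<'E'
from h import *
p,d=env.get_image("scene");cv2.imwrite("pics/s3.png",cv2.resize(p[160:270,150:310],(800,550),interpolation=cv2.INTER_CUBIC)[:,:,::-1])
E
```

```text
ft_force: [0.2, 0.0, -0.7]
4.2833 p [0.4881 0.1787 0.0813] stand frame -0.028 0.0004 tip z 0.06427765433291632 head -158.89996472698508 0.0003771820794774704 [ 0.23  0.04 -0.66]
```

View pics/s3.png

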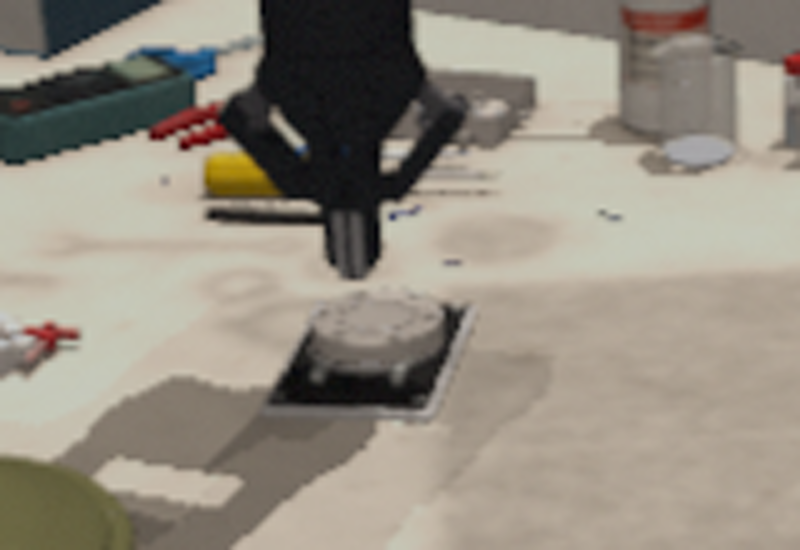

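The flange now lies flat at (378,325) with the fingers clear above it. I'll retract up and back, then check its position from both views.

```bash
python3 -m handwheel '[[[0,0,-0.03,0],[0,0,-0.03,0],[0,0,-0.03,0],[0,0,-0.03,0],[0,0,-0.03,0]]]' >/dev/null
python3 -m handwheel '[[[0.02,0.032,0,0],[0.02,0.032,0,0],[0.02,0.032,0,0],[0.02,0.032,0,0],[0.02,0.032,0,0]]]' >/dev/null
python3 -m handwheel '[[[0,0.032,0,0],[0,0.032,0,0],[0,0.032,0,0],[0,0,0,0],[0,0,0,0]]]' >/dev/null
python3 where.py
python3 - <<'E'
from h import *
I=np.array([.5143,.1884])+.01*np.array([np.cos(.37),np.sin(.37)]);print("inlay",I)
for n in("top","scene"):
    p,d=env.get_image(n);A=pts(n,d);cv2.imwrite(f"pics/{n}9.png",p[:,:,::-1])
    near=np.hypot(A[...,0]-I[0],A[...,1]-I[1])<.07
    k=A[near&(A[...,2]>.017)&(A[...,2]<.06)]; c=cv2.minEnclosingCircle(k[:,:2].astype(np.float32))
    f=np.linalg.lstsq(np.c_[k[:,:2],np.ones(len(k))],k[:,2],rcond=None)[0]
    print(n,len(k),"circle",c,"mean",k.mean(0),"zmax",k[:,2].max(),"slope",f[:2])
    g=A[(A[...,2]>.035)&(A[...,2]<.07)&(np.hypot(A[...,0]-.4996,A[...,1]+.185)<.06)];print(" gasket",cv2.minAreaRect(g[:,:2].astype(np.float32)),g[:,2].max())
    d0=np.abs(p.astype(int)-np.load(n+"0.npz")["p"]).max(2)
    for nm,(x0,x1,y0,y1) in dict(clamp=(140,180,255,285),ring=(300,322,140,160)).items():
        if n=="top":print(" ",nm,"diff",d0[y0:y1,x0:x1].mean(),d0[y0:y1,x0:x1].max())
E
```

```text
5.5833 p [0.3017 0.3822 0.2311] stand frame -0.1281 0.2576 tip z 0.21408235340687015 head -158.74418934222135 4.736927802725838e-05 [1.13 0.06 0.22]
inlay [0.52362327 0.19201615]
top 522 circle ((0.5253725647926331, 0.18868818879127502), 0.04073392227292061) mean [0.52852287 0.1939761  0.02070958] zmax 0.02653492381980305 slope [ 0.00375377 -0.00513032]
 gasket ((0.49980428814888, -0.18471485376358032), (0.046545032411813736, 0.009980683214962482), 73.66336822509766) 0.06171094537849079
  clamp diff 5.195833333333334 25
  ring diff 4.3090909090909095 11
scene 253 circle ((0.5246785879135132, 0.19639623165130615), 0.0383160337805748) mean [0.52476331 0.19165253 0.02052343] zmax 0.024233294929034335 slope [0.01484038 0.00346287]
 gasket ((0.4976009130477905, -0.18673644959926605), (0.04741011932492256, 0.016628727316856384), 70.2536849975586) 0.057848953687516885
```

View pics/top9.png

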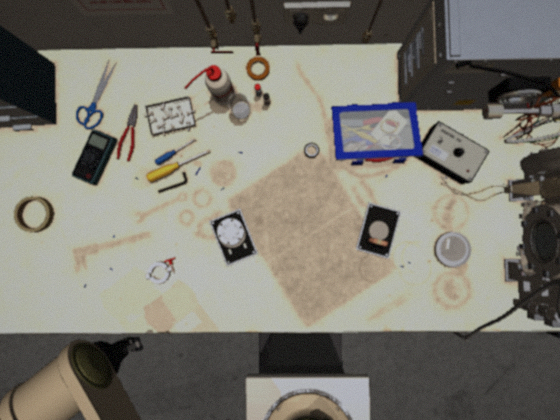

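The final top view shows the flange flat at (231,232) on its inlay. The gasket is still standing at (379,238), the clamp (162,270) and ring (311,150) are unchanged, and the arm is clear.

```bash
python3 -c "
from rig import env
print(env.close_job())"
```

```text
the job is handed in; nothing more can be done
None
```

I tipped the blank flange over with a slow push of the closed fingertips near its top, without lifting it. It now lies flat on the inlay of its own stand (the left one). I then drew the arm clear and handed the job in at about 5.7 s, well within the 29 s limit; no verdict is reported.

The last checks, from both cameras:

- **Flange:** its centre measures about 2–5 mm from the inlay's centre. Its top is at about 20.6 mm, against the 21.5 mm expected when lying flat, and its slope is under 0.02 rad.
- **Gasket pack:** it is still standing, within 1 mm of where it started.
- **Clamp and centering ring:** there was no visible change in the top view. I compared pictures for these but did not measure distances.
- **Robot:** the fingers are about 0.2 m above the worktop and clear of everything. The force readings I took stayed around 1 N.

No final check failed. Before the push the fingers came down about 4 mm off to one side, which I corrected. The two cameras place the flange up to about 8 mm apart, mainly because of noisy depth readings at its edges, which is well within the 20 mm allowed.

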